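# Close the tray's seam and rack the trays to dry

## Robot

A 7-joint arm with a two-finger parallel gripper is mounted at the origin on the work surface. World frame = base frame: x ahead of the robot, y to its left, z up, the work surface at z = 0. Lengths are in m, angles in rad, forces in N, time in s.
With the tool pointing down it reaches from about 0.35 to 0.9 m from the base axis. Payload 8.1 kg.
Tool frame: the origin (TCP) lies on the centre line of the jaws, within the pads' length; the fingertips stand 11 mm ahead of it and the grasp point (between the pads) lies 8 mm behind it (arm.nose_length is the distance from the TCP to the fingertips, in m); z points along the fingers, y is the line along which they close (so a half turn about z gives the same grasp; the last joint's range is limited). The gripper opens to 92 mm and grips with 3 to 60 N. Pads are 19 mm wide; open, the fingers measure 130 mm over their backs; the gripper's body (75 mm by 190 mm) begins 47 mm behind the grasp point.
Start: joints at [-1.256, 0.434, 0.025, 1.573, -0.012, 1.134, -0.075], TCP at [0.254, 0.571, 0.238] pointing down, gripper open.
Joint ranges: [-2.62, 2.62], [-0.44, 2.09], [-1.27, 1.32], [0.08, 2.57], [-1.32, 4.46], [0.12, 2], [-2.74, 2.74]. Speed limits (rad/s): [2.22, 2.22, 3.01, 3.01, 3.14, 3.14, 3.14].

## Interface

Orientations are given as a rotation vector (axis times angle).
In Python, from cell import arm gives the robot as it stands.
- The arm moves only by the tool jog_arm, never from a script. Its argument "moves" is a list of rows, each a list of 4 numbers: the shift along the tool's x, y, z in m, then the turn about the tool's z in rad. In form: [[tx, ty, tz, spin], ...]. A call has 1 to 20 rows; each row is the pose to reach, as a shift and turn from the pose commanded when the call began, along the tool's axes at that moment; what a row does not reach only later rows make up. A row lasts 1/8 s, in which the tool goes at most 62.5 mm and 10.7 degrees, less where a joint would pass 70% of its speed; a pose out of reach is approached as far as the arm can. A call with a gripper value outside its range is refused whole. "hand" is the finger opening in m, from 0 to 0.0918, set as the call begins (left out, the last holds). The fingers move at their own pace and stop on an object; "newtons" is the grip in N (left out, the last holds). Time passes only in rows, so rows that repeat a pose let the fingers close. It gives the time, the measured TCP pose, the force, the opening and the grip force at its end, in the units of the state.
- arm.observe(): the state, without advancing time (a new reading comes with each control period).
- arm.get_image(name): name is "scene" or "side" or "wrist"; returns a dict with "color" (400x640x3 uint8, red, green, blue), "z_map" (400x640 float32, m along the optical axis (not along the pixel's ray), 0 where there is no reading), "fx", "fy", "cx", "cy" (pixels), "k1" (the pictures are not rectified: a ray, as slopes to the right and down, at radius r is drawn at 1 + k1 r^2 times it, then the intrinsics apply), "rvec" (rotation vector, rad) and "tvec" (3), from world to camera coordinates, as OpenCV has them. Camera axes: x right, y down, z forward; pixel columns grow to the right and rows downward; lengths in m; the calibration is good to about 2 mm. A picture is of the moment at which its call begins.
- arm.sign_off(): hands the job in; it is judged then, once.
The state is a dict: "clock": time; "joints": joint angles; "dq": joint speeds; "joint_efforts": joint torques, N m; "position": TCP position; "ee_rot": TCP orientation; "force": force on the tool from outside, world axes, zero at the start; "ft_torque": the same for the moment, N m; "width": opening from 0.0 (shut) to 1.0 (fully open); "gripper_force": force on a finger pad.
Only numpy, scipy, OpenCV 4.12 (cv2) and the standard library are available. Lean on these libraries where they do the work, as an engineer would, in place of code of your own. Each camera call takes 0.05 s, during which the arm holds its last target. There are 200 camera calls.

## Task

Get the clay trays away to dry. One tray still has an open seam down its middle: take the seam tool from its block and run its ball end slowly (about 30 mm a second) along the bottom of the groove from the handle end to the far end, then hang the tool upright in its hole again. Slide every tray on the bench into a bay of its own in the drying rack, under the top board, handle outwards and fully home against the back strip; leave everything else on the bench where it is.

Things in the scene. Friction and masses are not known exactly. Their poses are not given: they have to be found in the camera images.
- joined_tray: Leather-hard clay tray (rigid, loose, about 250 g), the one with an open seam. Body 150 (x) x 56 (y) x 24 mm high, straight sides to grip across the 56 mm, walls 6 mm, floor top at 10 mm. Origin: centre of the body's underside; +x from handle to far end. Handle tab at the -x end: 30 mm wide, x = -75 to -115 mm, 10 to 22 mm above the underside. Starts on the bench, handle roughly towards the robot.
- seam0 (a point): Handle end of the seam, 60 mm from the body's centre towards the handle, on the groove's bottom. The seam is an open joint between two slabs: a straight groove with a darker bottom, 14 mm wide and 6 mm deep, down the middle of the tray's floor along x; its bottom is 4 mm above the underside. The end wall's inner face is 9 mm further on.
- seam5 (a point): Far end of the seam: point on the groove's bottom, 60 mm from the body's centre away from the handle. The seam runs straight from seam0 to seam5, 120 mm. A light touch is enough: pressing hard tilts the tool in the grip or drags the loose tray.
- tray_1: A plain leather-hard clay tray, same outside shape, size and axes as joined_tray but with an unbroken floor 10 mm thick. There are 1 to 3 plain trays; absent ones read None. Mass about 250 g.
- tray_2: A plain leather-hard clay tray, same outside shape, size and axes as joined_tray but with an unbroken floor 10 mm thick. There are 1 to 3 plain trays; absent ones read None. Mass about 250 g.
- tray_3: A plain leather-hard clay tray, same outside shape, size and axes as joined_tray but with an unbroken floor 10 mm thick. There are 1 to 3 plain trays; absent ones read None. Mass about 250 g.
- seam_tool: Seam tool, 60 g: turned wooden handle 20 mm thick on a collar 32 mm across and 8 mm thick; below it a 6 mm steel shank with a 9 mm ball. Origin: centre of the collar's flat underside; +z along the handle, whose top is at +95 mm; the ball ends at -60 mm. It starts hanging upright, ball down, in its hole in the tool block, the collar resting on the block's top.
- tool_tip (a point): Lowest point of the seam tool's ball, on its axis, 60 mm below the collar's underside.
- tool_block: Fixed wooden tool block 110 (x) x 56 (y) x 66 mm high. Origin: centre of its underside. Besides the seam tool's hole it carries two short tool stubs, at x = +10 and +38 mm, up to 98 mm above the bench.
- tool_hole (a point): Mouth of the seam tool's hole: 21 mm in diameter, 64 mm deep, in the block's top 66 mm above the bench, 30 mm from the block's centre on its -x side.
- rack: Fixed low plywood drying rack, open to the robot's side. Origin: centre of the base board's underside; +x inwards. Base board 230 (x) x 364 (y) x 12 mm; x = -115 to -15 mm is an open apron. A top board (underside 58, top 70 mm above the bench, pots on it up to 125 mm) covers x = -15 to +105 mm; five runners 12 mm thick under it make four bays 76 mm wide, 46 mm high.
- bay0 (a point): Bay 0 of 4 (bay0 at the rack's -y end, bay3 at +y): where a tray's origin lies when home and centred, on the base board's top, at x = +30, y = -132 mm in the rack's frame. Its far end then touches the 12 mm high back strip (face at x = +105 mm); the handle and the last 30 mm of the body stay outside, over the apron.
- bay1 (a point): Bay 1 of 4 (bay0 at the rack's -y end, bay3 at +y): where a tray's origin lies when home and centred, on the base board's top, at x = +30, y = -44 mm in the rack's frame. Its far end then touches the 12 mm high back strip (face at x = +105 mm); the handle and the last 30 mm of the body stay outside, over the apron.
- bay2 (a point): Bay 2 of 4 (bay0 at the rack's -y end, bay3 at +y): where a tray's origin lies when home and centred, on the base board's top, at x = +30, y = +44 mm in the rack's frame. Its far end then touches the 12 mm high back strip (face at x = +105 mm); the handle and the last 30 mm of the body stay outside, over the apron.
- bay3 (a point): Bay 3 of 4 (bay0 at the rack's -y end, bay3 at +y): where a tray's origin lies when home and centred, on the base board's top, at x = +30, y = +132 mm in the rack's frame. Its far end then touches the 12 mm high back strip (face at x = +105 mm); the handle and the last 30 mm of the body stay outside, over the apron.
- leaf_dish: Bystander, to be left alone: square pressed-leaf dish, 100 x 100 x 35 mm; origin at the centre of its underside.
- beaker: Bystander, to be left alone: clear glass beaker, 72 mm across, 85 mm high; origin at the centre of its underside.
Not all that is in view belongs to the job. Of the things like the seam_tool, leave any that is blue, purple or red; of the rest the larger one is meant.

How it is judged:
On the way, in this order (a step that is already met when the one before it is completed fails the run):
1. the ball end of the seam tool is down in the seam's groove, at the handle end, moving slowly (x of tool_tip in the frame of joined_tray between -0.069 and -0.051 m and y of tool_tip in the frame of joined_tray between -0.007 and 0.007 m and z of tool_tip in the frame of joined_tray between -0.001 and 0.0085 m and linear speed of seam_tool below 0.07 m/s), for 0.15 s.
2. the ball end of the seam tool is down in the seam's groove, a fifth of the way, moving slowly (x of tool_tip in the frame of joined_tray between -0.045 and -0.027 m and y of tool_tip in the frame of joined_tray between -0.007 and 0.007 m and z of tool_tip in the frame of joined_tray between -0.001 and 0.0085 m and linear speed of seam_tool below 0.07 m/s), for 0.15 s.
3. the ball end of the seam tool is down in the seam's groove, two fifths of the way, moving slowly (x of tool_tip in the frame of joined_tray between -0.021 and -0.003 m and y of tool_tip in the frame of joined_tray between -0.007 and 0.007 m and z of tool_tip in the frame of joined_tray between -0.001 and 0.0085 m and linear speed of seam_tool below 0.07 m/s), for 0.15 s.
4. the ball end of the seam tool is down in the seam's groove, three fifths of the way, moving slowly (x of tool_tip in the frame of joined_tray between 0.003 and 0.021 m and y of tool_tip in the frame of joined_tray between -0.007 and 0.007 m and z of tool_tip in the frame of joined_tray between -0.001 and 0.0085 m and linear speed of seam_tool below 0.07 m/s), for 0.15 s.
5. the ball end of the seam tool is down in the seam's groove, four fifths of the way, moving slowly (x of tool_tip in the frame of joined_tray between 0.027 and 0.045 m and y of tool_tip in the frame of joined_tray between -0.007 and 0.007 m and z of tool_tip in the frame of joined_tray between -0.001 and 0.0085 m and linear speed of seam_tool below 0.07 m/s), for 0.15 s.
6. the ball end of the seam tool is down in the seam's groove, at the far end, moving slowly (x of tool_tip in the frame of joined_tray between 0.051 and 0.069 m and y of tool_tip in the frame of joined_tray between -0.007 and 0.007 m and z of tool_tip in the frame of joined_tray between -0.001 and 0.0085 m and linear speed of seam_tool below 0.07 m/s), for 0.15 s.
At the end, for the whole second after the job is handed in: Every tray present rests on the rack's base board in a bay, handle outwards, its far end within 12 mm of the back strip, at rest; the seam tool hangs upright (within 0.12 rad) in its hole, collar on the block (within 8 mm sideways, 6 mm in height) (x of joined_tray in the frame of rack between 0.018 and 0.042 m and y of joined_tray in the frame of rack between -0.16 and 0.16 m and z of joined_tray in the frame of rack between 0.004 and 0.02 m and linear speed of each of joined_tray, tray_1, tray_2, tray_3 below 0.02 m/s and x of tray_1 in the frame of rack between 0.018 and 0.042 m and y of tray_1 in the frame of rack between -0.16 and 0.16 m and z of tray_1 in the frame of rack between 0.004 and 0.02 m and x of tray_2 in the frame of rack between 0.018 and 0.042 m and y of tray_2 in the frame of rack between -0.16 and 0.16 m and z of tray_2 in the frame of rack between 0.004 and 0.02 m and x of tray_3 in the frame of rack between 0.018 and 0.042 m and y of tray_3 in the frame of rack between -0.16 and 0.16 m and z of tray_3 in the frame of rack between 0.004 and 0.02 m and horizontal distance between seam_tool and tool_hole below 0.008 m and z of seam_tool in the frame of tool_block between 0.06 and 0.072 m and angle between seam_tool's own z axis and vertical below 0.12 rad); the robot touches nothing.
It fails at once if the leaf dish is shoved more than 5 cm from its place (distance of leaf_dish from where it was at the start of the episode above 0.05 m).
It fails at once if the beaker is shoved more than 5 cm from its place (distance of beaker from where it was at the start of the episode above 0.05 m).
Of tray_1, tray_2, tray_3 only 1 to 3 are there at a start; the rules pass over those that are not, and their reading is None.
At some moment in a run one of joined_tray, tray_1, tray_2, tray_3 may be knocked a few centimetres aside while the robot is not near it.
It also fails if it takes over 210 s, if anything falls off the work surface, if the arm or the gripper's body presses on something with over 40 N, if the wrist force passes 120 N, or if a joint passes its speed limit or range.

## Working session

There is one attempt and no reset: what is moved stays moved. The work goes in short steps, Python scripts to look and compute and a tool call to move; the robot and the scene stay as the last step left them, time stands still between calls to the robot, and variables do not carry over. Pictures are saved under pics/ and viewed, at most 14 in all, crops included, and the job is handed in when it is done.

Besides the shell and the picture viewer there is one more tool, called after "Call:" in YAML: its name, and indented under it one key for each argument. jog_arm: Moves the arm, as the interface text tells. Its arguments: {"type":"object","properties":{"moves":{"type":"array"},"hand":{"type":"number"},"newtons":{"type":"number"}},"required":["moves"]}

```bash
ls; mkdir -p pics; cat > h.py <<'E'
import numpy as np, cv2
from cell import arm
def snap(name):
    im=arm.get_image(name); np.savez(f'{name}.npz',**im); return im
def load(name): return dict(np.load(f'{name}.npz'))
def pts(im):
    h,w=im['z_map'].shape
    u,v=np.meshgrid(np.arange(w),np.arange(h))
    R=cv2.Rodrigues(np.array(im['rvec'],float))[0]; t=np.array(im['tvec'],float).reshape(3)
    xd=(u-im['cx'])/im['fx']; yd=(v-im['cy'])/im['fy']
    x,y=xd.copy(),yd.copy()
    for _ in range(10):
        s=1+im['k1']*(x*x+y*y); x=xd/s;y=yd/s
    d=np.stack([x,y,np.ones_like(x)],-1)
    c=-R.T@t; D=d@R
    P=c+D*im['z_map'][...,None]; P[im['z_map']==0]=np.nan
    return P,c,D
def onplane(c,D,z): return c+D*((z-c[2])/D[...,2])[...,None]
def save(n,img): cv2.imwrite(f'pics/{n}.png',img[...,::-1])
E
python3 - <<'E'
from h import *
for n in ['scene','side','wrist']:
    im=snap(n); save(n+'0',im['color']); P,c,D=pts(im); print(n,c,im['fx'],im['k1'],np.nanmin(P.reshape(-1,3),0),np.nanmax(P.reshape(-1,3),0))
print(arm.observe())
E
```

```text
pics
scene [1.08665665 0.95121209 0.71333457] 420.57320788298347 3.278638363205188e-05 [-1.76583797 -2.05287481 -0.77288819] [1.4075431  0.84910329 0.632394  ]
side [ 0.39647855 -0.76594176  1.05798189] 417.0309807464143 0.009403172299538793 [-1.16396822 -0.58921771 -0.77162812] [1.42284287 1.98297825 0.72670844]
wrist [0.18946714 0.59932213 0.38371359] 351.16455810115485 0.009032092390589025 [-0.02434234  0.20323126 -0.7571573 ] [0.86163242 1.37858618 0.34020948]
{'clock': 0.15, 'joints': array([-1.25561538,  0.43505861,  0.02496542,  1.57391441, -0.01162432,
        1.13402109, -0.07511607]), 'dq': array([-3.95799853e-04, -3.78703385e-03, -3.90601316e-04, -2.33076250e-03,
        1.98281478e-05, -5.74822191e-04,  1.60521471e-03]), 'joint_efforts': array([ 1.88344289e-03, -6.68260503e+01,  9.85694490e-01, -3.14694679e+01,
       -6.05583843e-02,  3.94261151e-02,  9.27255815e-05]), 'position': array([0.25345285, 0.57086442, 0.23711765]), 'ee_rot': array([-6.51584831e-01, -3.07310090e+00,  1.95463946e-03]), 'force': array([-0.59128991, -0.43467558, -0.10554526]), 'ft_torque': array([-0.01105609, -0.0069811 , -0.03516899]), 'gripper_force': 0.0, 'width': 0.9992964084043671}
```

View pics/scene0.png

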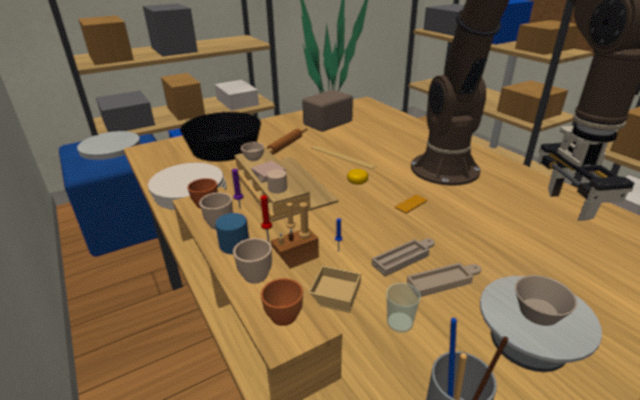

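View pics/side0.png

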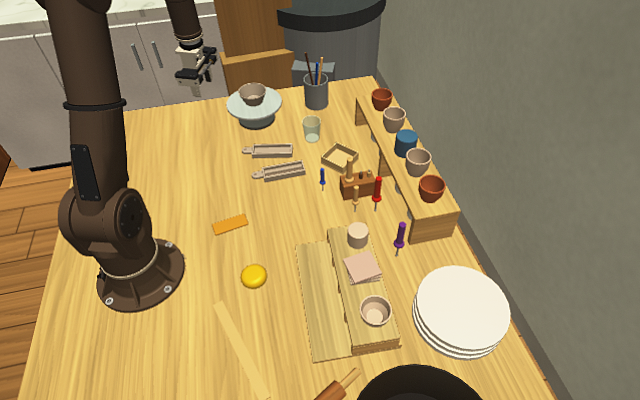

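```bash
python3 - <<'E'
from h import *
a=load('scene')['color'][170:310,220:490]; b=load('side')['color'][130:270,230:430]
A=cv2.resize(a,None,fx=2.9,fy=2.9,interpolation=cv2.INTER_CUBIC)[:300*2]
save('c0',A[:, :800]); save('c1',cv2.resize(b,None,fx=4,fy=4,interpolation=cv2.INTER_CUBIC))
E
```

```text
(no output)
```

View pics/c0.png

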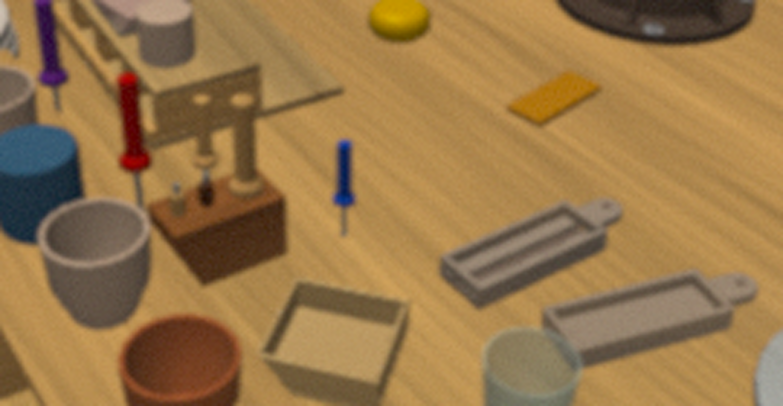

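View pics/c1.png

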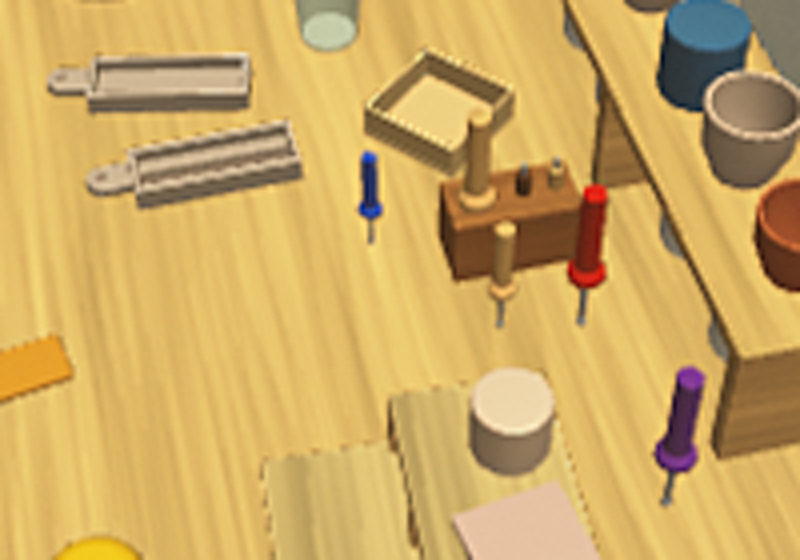

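```bash
cat >> h.py <<'E'
def cloud(names=('scene','side'),fresh=False):
    out=[]
    for n in names:
        im=snap(n) if fresh else load(n)
        P,_,_=pts(im); out.append(np.hstack([P.reshape(-1,3),im['color'].reshape(-1,3)]))
    out=np.vstack(out); return out[~np.isnan(out[:,0])]
def blobs(Q,zlo,zhi,xr=(0.2,1.0),yr=(-.6,.6),res=.003,minn=25,close=5):
    m=(Q[:,2]>zlo)&(Q[:,2]<zhi)&(Q[:,0]>xr[0])&(Q[:,0]<xr[1])&(Q[:,1]>yr[0])&(Q[:,1]<yr[1]); S=Q[m]
    g=np.zeros((int((xr[1]-xr[0])/res)+2,int((yr[1]-yr[0])/res)+2),np.uint8)
    i=((S[:,0]-xr[0])/res).astype(int); j=((S[:,1]-yr[0])/res).astype(int); g[i,j]=255
    g=cv2.morphologyEx(g,cv2.MORPH_CLOSE,np.ones((close,close),np.uint8))
    n,l=cv2.connectedComponents(g); lab=l[i,j]; r=[]
    for k in range(1,n):
        s=S[lab==k]
        if len(s)>=minn:
            (c,wh,a)=cv2.minAreaRect(s[:,:2].astype(np.float32)); r.append((s,c,wh,a))
    return r
E
python3 - <<'E'
from h import *
for n in ['scene','side']:
    Q=cloud((n,))
    b=Q[(abs(Q[:,2])<.01)&(Q[:,0]>.3)&(Q[:,0]<.7)&(abs(Q[:,1])<.4)]; print(n,'bench z',np.median(b[:,2]),b[:,2].std())
    for lo,hi in [(.015,.035),(.058,.08),(.085,.2)]:
        for s,c,wh,a in blobs(Q,lo,hi): print(lo,len(s),np.round(c,3),np.round(wh,3),round(a,1),'z',np.round(np.percentile(s[:,2],[5,50,95]),3),np.median(s[:,3:],0))
E
```

```text
scene bench z 0.000627628549063175 0.002242552716659227
0.015 48 [ 0.208 -0.565] [0.012 0.07 ] 9.3 z [0.017 0.026 0.034] [58. 49. 43.]
0.015 28 [ 0.277 -0.559] [0.049 0.014] 37.6 z [0.019 0.028 0.033] [139.5 107.   61. ]
0.015 153 [ 0.329 -0.084] [0.049 0.073] 54.2 z [0.016 0.026 0.034] [153. 117.   0.]
0.015 178 [ 0.398 -0.479] [0.216 0.045] 18.4 z [0.016 0.027 0.034] [78.5 48.  25. ]
0.015 687 [0.432 0.439] [0.06  0.191] 77.4 z [0.016 0.022 0.025] [133. 115.  94.]
0.015 575 [0.456 0.318] [0.189 0.059] 1.0 z [0.016 0.022 0.026] [124. 108.  91.]
0.015 39 [0.592 0.463] [0.006 0.031] 42.7 z [0.026 0.032 0.034] [142. 131.  99.]
0.015 38 [ 0.602 -0.02 ] [0.008 0.023] 83.5 z [0.017 0.025 0.034] [102.5  77.   45. ]
0.015 182 [ 0.689 -0.522] [0.044 0.192] 53.8 z [0.016 0.026 0.034] [ 8.   9.  10.5]
0.015 164 [0.626 0.496] [0.025 0.06 ] 49.1 z [0.016 0.025 0.034] [146. 152. 132.]
0.015 666 [0.685 0.33 ] [0.104 0.1  ] 40.2 z [0.016 0.027 0.035] [111.  90.  58.]
0.015 230 [ 0.655 -0.251] [0.269 0.034] 86.3 z [0.016 0.024 0.032] [149.5 113.5  66. ]
0.015 110 [ 0.665 -0.03 ] [0.038 0.058] 45.2 z
[... 5387 characters left out ...]
.3 z [0.089 0.096 0.099] [230. 194. 162.]
0.085 28 [0.594 0.196] [0.014 0.014] 33.5 z [0.087 0.101 0.108] [ 62.5  76.  105. ]
0.085 440 [ 0.633 -0.086] [0.059 0.059] 76.5 z [0.092 0.125 0.129] [237. 212. 169.]
0.085 123 [0.676 0.161] [0.019 0.016] 27.4 z [0.089 0.131 0.163] [147. 107.  57.]
0.085 51 [0.674 0.08 ] [0.013 0.017] 36.1 z [0.087 0.105 0.121] [150. 111.  58.]
0.085 123 [0.741 0.065] [0.022 0.019] 19.2 z [0.092 0.128 0.157] [123.  35.  20.]
0.085 142 [ 0.75  -0.118] [0.021 0.02 ] 20.1 z [0.091 0.13  0.157] [76. 43. 76.]
0.085 6002 [0.871 0.219] [0.143 0.625] 0.1 z [0.112 0.13  0.196] [182. 140.  95.]
0.085 44 [0.931 0.213] [0.023 0.055] 1.0 z [0.126 0.129 0.133] [219.  177.   95.5]
```

```bash
cat >> h.py <<'E'
def go(x,y,z,psi,p0=None,psi0=None):
    "print final row to reach TCP x,y,z with tool-y heading psi(deg)"
    o=arm.observe(); R=cv2.Rodrigues(np.array(o['ee_rot'],float))[0]; p=o['position']
    cur=np.degrees(np.arctan2(R[1,1],R[0,1])); d=R.T@(np.array([x,y,z])-p)
    s=-np.radians((psi-cur+180)%360-180)
    print('pos',np.round(p,4),'psi',round(cur,2),'tilt',np.round(R[:2,2],4),'clock',round(o['clock'],2),'j7',round(o['joints'][6],2),'-> row',np.round(np.r_[d,s],4))
E
python3 - <<'E'
from h import *
go(.58,.2,.32,0)
Q=cloud(('scene','side'))
for lo in (.04,.05,.06,.07,.08):
    s=Q[(Q[:,2]>lo)&(Q[:,2]<lo+.01)&(Q[:,0]>.25)&(Q[:,0]<.56)&(Q[:,1]>.45)&(Q[:,1]<.75)]
    print(lo,len(s),s[:,:2].min(0),s[:,:2].max(0))
E
```

```text
pos [0.2535 0.5709 0.2371] psi 66.06 tilt [-0.0004 -0.0012] clock 0.15 j7 -0.08 -> row [-0.449  -0.2065 -0.0826  1.1529]Traceback (most recent call last):
  File "<stdin>", line 6, in <module>
    return umr_minimum(a, axis, None, out, keepdims, initial, where)
ValueError: zero-size array to reduction operation minimum which has no identity
```

Call:
jog_arm:
  moves:
    - [-0.06,-0.03,-0.083,0]
    - [-0.449,-0.206,-0.083,1.153]
    - [-0.449,-0.206,-0.083,1.153]
    - [-0.449,-0.206,-0.083,1.153]
    - [-0.449,-0.206,-0.083,1.153]
    - [-0.449,-0.206,-0.083,1.153]
    - [-0.449,-0.206,-0.083,1.153]
    - [-0.449,-0.206,-0.083,1.153]
    - [-0.449,-0.206,-0.083,1.153]
    - [-0.449,-0.206,-0.083,1.153]
    - [-0.449,-0.206,-0.083,1.153]
    - [-0.449,-0.206,-0.083,1.153]
    - [-0.449,-0.206,-0.083,1.153]

```text
clock: 1.78
position: [0.5797, 0.202, 0.3208]
ee_rot: [-2.219, -2.223, -0.0]
force: [-0.5, -0.5, -0.7]
width: 1.002
gripper_force: 0.0
```

```bash
python3 - <<'E'
from h import *
im=snap('wrist'); save('w1',im['color']); P,c,D=pts(im); print(c)
go(.58,.2,.32,0)
Q=cloud(('wrist',))
b=Q[(abs(Q[:,2])<.012)&(Q[:,0]>.3)&(Q[:,0]<.7)&(abs(Q[:,1])<.5)]; print('bench z',np.median(b[:,2]),b[:,2].std())
for lo,hi in [(.015,.035),(.058,.08),(.09,.2)]:
    for s,c,wh,a in blobs(Q,lo,hi,res=.0025): print(lo,len(s),np.round(c,4),np.round(wh,3),round(a,1),'z',np.round(np.percentile(s[:,2],[5,50,95]),3),np.median(s[:,3:],0))
E
```

```text
[0.58025464 0.27228521 0.46746449]
pos [0.5799 0.2017 0.3208] psi 0.08 tilt [-0.0001  0.0003] clock 1.82 j7 -0.27 -> row [-0.0017  0.0001  0.0008  0.0015]
bench z -5.2906420259346554e-05 0.0028754921266361554
0.015 2773 [0.4564 0.3161] [0.188 0.056] 1.4 z [0.019 0.023 0.025] [169. 152. 132.]
0.015 746 [ 0.6221 -0.0226] [0.022 0.131] 77.7 z [0.016 0.024 0.034] [100.  76.  47.]
0.015 1747 [0.6866 0.3285] [0.101 0.1  ] 40.2 z [0.017 0.032 0.035] [128. 107.  71.]
0.015 345 [0.6936 0.1871] [0.124 0.051] 27.3 z [0.019 0.027 0.035] [84. 59. 34.]
0.015 201 [0.8263 0.2278] [0.06  0.017] 17.7 z [0.018 0.026 0.034] [95. 73. 45.]
0.015 395 [0.8444 0.1436] [0.062 0.019] 81.0 z [0.016 0.024 0.034] [99. 91. 78.]
0.015 530 [0.8456 0.3191] [0.023 0.066] 0.5 z [0.016 0.025 0.034] [100.  90.  77.]
0.058 378 [ 0.6148 -0.0219] [0.119 0.013] 2.4 z [0.059 0.063 0.069] [89. 71. 46.]
0.058 40 [0.5918 0.2023] [0.013 0.006] 10.2 z [0.06  0.069 0.079] [64. 58. 73.]
0.058 3547 [0.7053 0.1647] [0.058 0.11 ] 89.9 z [0.064 0.066 0.076] [144. 101.  61.]
0.058 103 [0.6723 0.0852] [0.015 0.006] 29.7 z [0.06  0.069 0.079] [100.  77.  47.]
0.058 218 [0.811  0.2263] [0.034 0.016] 32.0 z [0.06  0.069 0.078] [95. 73. 45.]
0.09 144 [0.5924 0.1992] [0.012 0.012] 0.1 z [0.095 0.105 0.106] [ 76.5 102.  168. ]
0.09 32 [0.6742 0.0876] [0.011 0.004] 2.7 z [0.09  0.095 0.098] [97.  74.  45.5]
0.09 833 [0.6748 0.165 ] [0.019 0.02 ] 29.3 z [0.098 0.149 0.161] [96. 74. 46.]
0.09 32 [0.7151 0.165 ] [0.005 0.005] 88.7 z [0.09  0.097 0.098] [106.  100.5  98.5]
0.09 32 [0.7429 0.1646] [0.004 0.004] 84.1 z [0.09  0.097 0.099] [129.5 119.  107. ]
0.09 23199 [0.8448 0.2474] [0.092 0.229] 0.2 z [0.118 0.127 0.176] [178. 151.  99.]
```

View pics/w1.png

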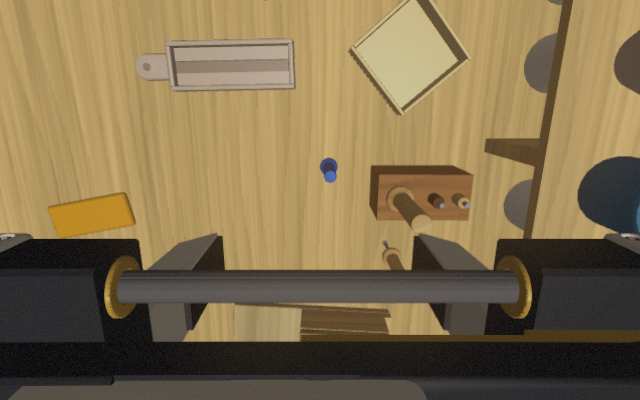

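Call:
jog_arm:
  moves:
    - [-0.0367,0.0951,0,-0.022]
    - [-0.0367,0.0951,0,-0.022]
    - [-0.0367,0.0951,0.05,-0.022]
    - [-0.0367,0.0951,0.1,-0.022]
    - [-0.0367,0.0951,0.14,-0.022]
    - [-0.0367,0.0951,0.17,-0.022]
    - [-0.0367,0.0951,0.19,-0.022]
    - [-0.0367,0.0951,0.205,-0.022]
    - [-0.0367,0.0951,0.205,-0.022]
    - [-0.0367,0.0951,0.205,-0.022]
    - [-0.0367,0.0951,0.205,-0.022]
  hand: 0.05

```text
clock: 3.2
position: [0.6761, 0.1642, 0.1169]
ee_rot: [2.196, 2.245, 0.003]
force: [-0.3, -1.0, -0.2]
width: 0.543
gripper_force: 0.0
```

```bash
python3 - <<'E'
from h import *
go(.675,.165,.116,1.4)
P,c,D=pts(load('wrist')); im=load('wrist')['color'].astype(int)
# groove: dark pixels inside tray floor
th=np.radians(1.4); e=np.array([np.cos(th),np.sin(th)]); n=np.array([-e[1],e[0]])
o=np.array([.4564,.3161])+.02*e
X=onplane(c,D,.004); r=X[...,:2]-o; lx=r@e; ly=r@n; g=im.sum(-1)
for x0 in (-.05,-.02,.01,.04):
    print(x0,[int(np.median(g[(abs(lx-x0)<.01)&(abs(ly-y)<.001)])) for y in np.arange(-.016,.0161,.002)])
Q=cloud(('wrist',))
z=Q[(Q[:,2]>.018)&(Q[:,2]<.03)]; q=z[:,:2]-o; q=np.c_[q@e,q@n]; m=(abs(q[:,0])<.13)&(abs(q[:,1])<.04); q=q[m]
print('ends',np.percentile(q[:,0],[0,1,99,100]))
b=q[(abs(q[:,0])<.07)]
for x0 in (-.06,-.03,0,.03,.06):
    k=b[abs(b[:,0]-x0)<.01]; print(x0,np.percentile(k[:,1],[1,99]).round(4))
E
```

```text
pos [0.6761 0.1642 0.1169] psi 1.26 tilt [0.0017 0.0006] clock 3.2 j7 -0.07 -> row [ 0.0009 -0.0011  0.0009 -0.0025]
-0.05 [477, 477, 476, 477, 468, 378, 374, 376, 377, 376, 375, 357, 450, 476, 476, 475, 476]
-0.02 [485, 483, 484, 485, 478, 404, 384, 383, 385, 384, 385, 375, 435, 482, 481, 482, 482]
0.01 [493, 495, 493, 492, 483, 399, 393, 394, 397, 395, 395, 378, 449, 491, 490, 490, 488]
0.04 [505, 503, 503, 504, 494, 418, 405, 407, 407, 406, 405, 388, 495, 500, 500, 499, 499]
ends [-0.1141662  -0.11134154  0.07358472  0.07416963]
-0.06 [-0.0279  0.0269]
-0.03 [-0.0275  0.0272]
0 [-0.028   0.0276]
0.03 [-0.0276  0.0271]
0.06 [-0.028   0.0276]
```

Call:
jog_arm:
  moves:
    - [0.001,-0.001,0.001,0]
    - [0.001,-0.001,0.001,0]
    - [0.001,-0.001,0.001,0]
    - [0.001,-0.001,0.001,0]
    - [0.001,-0.001,0.001,0]
    - [0.001,-0.001,0.001,0]
  hand: 0.0
  newtons: 25

```text
clock: 3.95
position: [0.6744, 0.165, 0.1147]
ee_rot: [-2.197, -2.246, 0.0]
force: [0.5, 0.1, -0.4]
width: 0.212
gripper_force: 25.0
```

Call:
jog_arm:
  moves:
    - [0,0,-0.02,0]
    - [0,0,-0.04,0]
    - [0,0,-0.06,0]
    - [0,0,-0.09,0]
    - [0,0,-0.12,0]
    - [0,0,-0.12,0]
    - [0,0,-0.12,0]

```text
clock: 4.82
position: [0.6743, 0.165, 0.2352]
ee_rot: [2.197, 2.246, 0.001]
force: [-0.6, -0.3, -0.6]
width: 0.217
gripper_force: 25.0
```

```bash
python3 - <<'E'
from h import *
o=arm.observe(); print(o['width']*.0918,o['gripper_force'],o['force'])
th=np.radians(1.4); e=np.array([np.cos(th),np.sin(th)]); o=np.array([.4764,.3166]); s0=o-.06*e; print(s0,o+.06*e)
go(*s0,.25,1.4)
for n in ['side','scene']:
    im=snap(n); save(n+'2',im['color']);P,c,D=pts(im)
    Q=cloud((n,)); p=arm.observe()['position']
    m=(np.hypot(Q[:,0]-p[0],Q[:,1]-p[1])<.03)&(Q[:,2]>.09)
    Q=Q[m]; 
    for lo in np.arange(.1,.28,.015):
        s=Q[(Q[:,2]>=lo)&(Q[:,2]<lo+.015)]
        if len(s)>3: print(n,round(lo,3),len(s),(s[:,:2].mean(0)-p[:2]).round(4),(np.ptp(s[:,:2],axis=0)).round(3))
    print('zmin',Q[:,2].min())
E
```

```text
0.019939386169751633 24.999988675117493 [-0.56800844 -0.26181735 -0.58923661]
[0.41641791 0.31513407] [0.53638209 0.31806593]
pos [0.6743 0.165  0.2352] psi 1.26 tilt [0.0004 0.0003] clock 4.83 j7 -0.1 -> row [ 0.1557 -0.2546 -0.0149 -0.0025]
side 0.13 8 [ 0.0011 -0.0026] [0.007 0.005]
side 0.145 8 [ 0.0025 -0.0018] [0.005 0.005]
side 0.16 5 [ 0.002 -0.003] [0.003 0.002]
side 0.175 5 [-0.0047 -0.0072] [0.017 0.011]
side 0.19 51 [-0.0004 -0.0085] [0.03  0.028]
side 0.205 23 [-0.0004 -0.0075] [0.015 0.012]
side 0.22 37 [ 0.0021 -0.009 ] [0.041 0.011]
side 0.235 68 [ 0.0004 -0.0093] [0.053 0.017]
side 0.25 78 [ 0.0002 -0.009 ] [0.053 0.018]
side 0.265 46 [ 0.0029 -0.009 ] [0.052 0.018]
side 0.28 11 [ 0.011  -0.0041] [0.017 0.02 ]
zmin 0.12861124537879776
scene 0.13 13 [-0.001   0.0032] [0.007 0.006]
scene 0.145 11 [-0.0011  0.0023] [0.005 0.009]
scene 0.16 16 [-0.0008  0.0026] [0.006 0.006]
scene 0.175 18 [0.002  0.0087] [0.028 0.016]
scene 0.19 78 [0.0021 0.0083] [0.033 0.031]
scene 0.205 44 [0.0012 0.0077] [0.017 0.013]
scene 0.22 65 [-0.0029  0.0091] [0.042 0.01 ]
scene 0.235 130 [0.0023 0.0087] [0.053 0.025]
scene 0.25 139 [0.003  0.0082] [0.055 0.024]
scene 0.265 133 [0.0012 0.0086] [0.058 0.022]
scene 0.28 25 [-0.0159  0.0064] [0.013 0.036]
zmin 0.1292483388950837
```

Call:
jog_arm:
  moves:
    - [0.02,-0.033,-0.01,0]
    - [0.045,-0.075,-0.01,0]
    - [0.07,-0.117,-0.01,0]
    - [0.095,-0.158,-0.01,0]
    - [0.12,-0.2,0,0]
    - [0.138,-0.229,0.01,-0.0025]
    - [0.15,-0.245,0.03,-0.0025]
    - [0.1557,-0.2546,0.05,-0.0025]
    - [0.1557,-0.2546,0.06,-0.0025]
    - [0.1557,-0.2546,0.07,-0.0025]
    - [0.1557,-0.2546,0.07,-0.0025]
    - [0.1557,-0.2546,0.07,-0.0025]

```text
clock: 6.42
position: [0.4172, 0.3149, 0.1651]
ee_rot: [2.195, 2.247, 0.001]
force: [-0.0, 1.0, -1.2]
width: 0.215
gripper_force: 25.0
```

```bash
cat >> h.py <<'E'
def tray(Q,cx,cy,th,zr=(.018,.03)):
    "refine tray origin/heading from rim points near a guess (origin cx,cy, heading deg)"
    for _ in range(3):
        t=np.radians(th); e=np.array([np.cos(t),np.sin(t)]); n=np.array([-e[1],e[0]])
        S=Q[(Q[:,2]>zr[0])&(Q[:,2]<zr[1])][:,:2]-[cx,cy]; q=np.c_[S@e,S@n]
        q=q[(q[:,0]>-.14)&(q[:,0]<.1)&(abs(q[:,1])<.05)]
        (c,wh,a)=cv2.minAreaRect(q.astype(np.float32))
        if wh[0]<wh[1]: a-=90; wh=wh[::-1]
        a=(a+90)%180-90
        cc=np.array([cx,cy])+c[0]*e+c[1]*n; th+=a; t=np.radians(th)
        cx,cy=cc+.02*np.array([np.cos(t),np.sin(t)])
    print('tray',round(cx,4),round(cy,4),'th',round(th,2),'size',np.round(wh,4),len(q)); return cx,cy,th
E
python3 - <<'E'
from h import *
go(.4164,.3151,.1142,1.4)
for n in ('scene','side'): tray(cloud((n,),1),.4764,.3166,1.4)
E
```

```text
pos [0.4172 0.3149 0.1651] psi 1.35 tilt [0.0006 0.0004] clock 6.42 j7 -0.56 -> row [ 0.0002 -0.0008  0.0509 -0.0009]
tray 0.4752 0.3179 th 0.13 size [0.1897 0.0601] 473
tray 0.4782 0.3153 th 0.38 size [0.1875 0.0629] 299
```

Call:
jog_arm:
  moves:
    - [0,0.001,0.015,0]
    - [0,0.001,0.03,0]
    - [0,0.001,0.036,0]
    - [0,0.001,0.04,0]
    - [0,0.001,0.04,0]

```text
clock: 7.15
position: [0.4175, 0.3151, 0.1245]
ee_rot: [2.194, 2.248, -0.001]
force: [-0.7, 0.1, -0.4]
width: 0.212
gripper_force: 25.0
```

```bash
python3 - <<'E'
from h import *
go(.4174,.3151,.1142,1.4)
im=snap('scene'); P,c,D=pts(im); X=onplane(c,D,.02)
d=np.hypot(X[...,0]-.43,X[...,1]-.315); v,u=np.unravel_index(np.argmin(d),d.shape); print(u,v)
a=im['color'][v-40:v+40,u-55:u+55]; a=cv2.resize(a,None,fx=7,fy=7,interpolation=cv2.INTER_CUBIC)
im=snap('side');P,c,D=pts(im); X=onplane(c,D,.02)
d=np.hypot(X[...,0]-.43,X[...,1]-.315); v,u=np.unravel_index(np.argmin(d),d.shape); print(u,v)
b=im['color'][v-40:v+40,u-55:u+55]; b=cv2.resize(b,None,fx=7,fy=7,interpolation=cv2.INTER_CUBIC)
save('seam',np.vstack([cv2.resize(a,(410,300)),cv2.resize(b,(410,300))]))
E
```

```text
pos [0.4175 0.3151 0.1245] psi 1.4 tilt [-0.0002 -0.0003] clock 7.15 j7 -0.54 -> row [ 0.     -0.0001  0.0103 -0.    ]
413 248
270 172
```

View pics/seam.png

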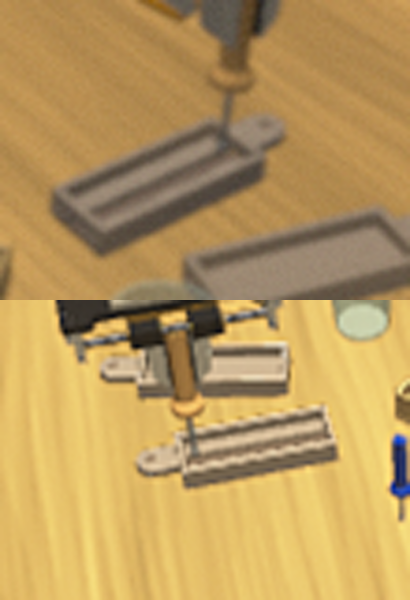

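Call:
jog_arm:
  moves:
    - [0,0,0.004,0]
    - [0,0,0.008,0]
    - [0,0,0.0103,0]
    - [0,0,0.0103,0]
    - [0,0,0.0103,0]
    - [0,0,0.0103,0]
    - [0,0.0035,0.0103,0]
    - [0,0.007,0.0103,0]
    - [0,0.0105,0.0103,0]
    - [0,0.014,0.0103,0]

```text
clock: 8.5
position: [0.4318, 0.3155, 0.1144]
ee_rot: [2.194, 2.248, 0.0]
force: [0.8, -0.2, -0.6]
width: 0.212
gripper_force: 25.0
```

```bash
python3 - <<'E'
from h import *
th=np.radians(1.4); e=np.array([np.cos(th),np.sin(th)]); t=np.array([.4764,.3166])+.061*e
go(*t,.1142,1.4)
for n in ('scene','side'): tray(cloud((n,),1),.4764,.3166,1.4)
E
```

```text
pos [0.4318 0.3155 0.1144] psi 1.4 tilt [ 0. -0.] clock 8.5 j7 -0.51 -> row [ 0.000e+00  1.056e-01  2.000e-04 -1.000e-04]
tray 0.476 0.3183 th 1.94 size [0.1907 0.0601] 484
tray 0.4783 0.3146 th 0.25 size [0.1876 0.0613] 298
```

Call:
jog_arm:
  moves:
    - [0,0.0035,0.0005,0]
    - [0,0.007,0.001,0]
    - [0,0.0105,0.001,0]
    - [0,0.014,0.001,0]
    - [0,0.0175,0.001,0]
    - [0,0.021,0.001,0]
    - [0,0.0245,0.001,0]
    - [0,0.028,0.001,0]
    - [0,0.0315,0.001,0]
    - [0,0.035,0.001,0]
    - [0,0.0385,0.001,0]
    - [0,0.042,0.001,0]
    - [0,0.0455,0.001,0]
    - [0,0.049,0.001,0]
    - [0,0.0525,0.001,0]
    - [0,0.056,0.001,0]

```text
clock: 10.6
position: [0.4877, 0.3168, 0.1134]
ee_rot: [-2.194, -2.248, -0.0]
force: [-0.1, -0.6, -0.4]
width: 0.214
gripper_force: 25.0
```

Call:
jog_arm:
  moves:
    - [0,0.0035,0,0]
    - [0,0.007,0,0]
    - [0,0.0105,0,0]
    - [0,0.014,0,0]
    - [0,0.0175,0,0]
    - [0,0.021,0,0]
    - [0,0.0245,0,0]
    - [0,0.028,0,0]
    - [0,0.0315,0,0]
    - [0,0.035,0,0]
    - [0,0.0385,0,0]
    - [0,0.042,0,0]
    - [0,0.0455,0,0]
    - [0,0.049,0,0]
    - [0,0.049,0,0]
    - [0,0.049,0,0]
    - [0,0.049,0,0]

```text
clock: 12.72
position: [0.5363, 0.3181, 0.1134]
ee_rot: [-2.194, -2.248, 0.0]
force: [0.7, 0.1, -0.8]
width: 0.215
gripper_force: 25.0
```

```bash
python3 - <<'E'
from h import *
o=arm.observe(); print(o['force'])
for n in ('scene','side'): tray(cloud((n,),1),.4764,.3166,1.4)
go(.675,.165,.2352,0)
E
```

```text
[ 0.68672312  0.07777242 -0.79967761]
tray 0.4762 0.3174 th 0.92 size [0.1884 0.0595] 470
tray 0.4783 0.3146 th 2.7 size [0.188  0.0626] 307
pos [0.5364 0.3181 0.1134] psi 1.41 tilt [-0.  0.] clock 12.82 j7 -0.39 -> row [-0.1564  0.1348 -0.1218  0.0245]
```

Call:
jog_arm:
  moves:
    - [0,0,0.0005,0]
    - [0,0,0.001,0]
    - [0,0,0.001,0]

```text
clock: 13.2
position: [0.5365, 0.3181, 0.1125]
ee_rot: [-2.194, -2.248, -0.0]
force: [0.1, 0.6, -0.2]
width: 0.216
gripper_force: 25.0
```

Call:
jog_arm:
  moves:
    - [0,0,0.0005,0]
    - [0,0,0.001,0]
    - [0,0,0.001,0]

```text
clock: 13.58
position: [0.5367, 0.3182, 0.112]
ee_rot: [-2.194, -2.248, -0.001]
force: [-1.7, -0.6, 6.4]
width: 0.21
gripper_force: 25.0
```

Call:
jog_arm:
  moves:
    - [0,0,-0.02,0]
    - [0,0,-0.06,0]
    - [0,0,-0.1,0]
    - [-0.02,0.017,-0.128,0]
    - [-0.05,0.043,-0.128,0]
    - [-0.085,0.073,-0.128,0]
    - [-0.12,0.103,-0.128,0.01]
    - [-0.145,0.125,-0.128,0.0245]
    - [-0.1564,0.1348,-0.128,0.0245]
    - [-0.1564,0.1348,-0.128,0.0245]
    - [-0.1564,0.1348,-0.128,0.0245]

```text
clock: 14.95
position: [0.6741, 0.167, 0.2393]
ee_rot: [-2.218, -2.223, -0.001]
force: [-0.2, -0.1, -0.1]
width: 0.216
gripper_force: 25.0
```

```bash
python3 - <<'E'
from h import *
go(.675,.165,.1155,0)
Q=cloud(('wrist',),1); save('w2',load('wrist')['color'])
for s,c,wh,a in blobs(Q,.058,.072,res=.0025): print(len(s),np.round(c,4),np.round(wh,3),round(a,1))
E
```

```text
pos [0.6741 0.167  0.2393] psi 0.13 tilt [-0.0007  0.0012] clock 14.95 j7 -0.14 -> row [-0.0022  0.0009  0.1238  0.0022]
55 [0.5961 0.2008] [0.006 0.013] 32.5
5866 [0.7057 0.1647] [0.057 0.11 ] 89.9
123 [0.8    0.2197] [0.018 0.001] 88.8
```

Call:
jog_arm:
  moves:
    - [-0.001,0.001,0.02,0]
    - [-0.001,0.001,0.04,0]
    - [-0.001,0.001,0.04,0]
    - [-0.001,0.001,0.04,0]

```text
clock: 15.5
position: [0.6761, 0.1649, 0.2004]
ee_rot: [2.22, 2.222, 0.002]
force: [0.4, -0.5, -0.1]
width: 0.212
gripper_force: 25.0
```

```bash
python3 - <<'E'
from h import *
go(.6755,.1648,.1152,0)
E
```

```text
pos [0.6761 0.1649 0.2004] psi 0.06 tilt [0.0009 0.0006] clock 15.5 j7 -0.12 -> row [-0.0001 -0.0007  0.0852  0.001 ]
```

Call:
jog_arm:
  moves:
    - [0,-0.0006,0.02,0]
    - [0,-0.0006,0.04,0]
    - [0,-0.0006,0.06,0]
    - [0,-0.0006,0.075,0]
    - [0,-0.0006,0.083,0]
    - [0,-0.0006,0.0855,0]
    - [0,-0.0006,0.0855,0]
    - [0,-0.0006,0.0855,0]

```text
clock: 16.5
position: [0.6758, 0.164, 0.1147]
ee_rot: [2.221, 2.221, 0.001]
force: [-1.9, 0.2, 4.2]
width: 0.209
gripper_force: 25.0
```

Call:
jog_arm:
  moves:
    - [0,0,0,0]
    - [0,0,0,0]
    - [0,0,0,0]
    - [0,0,0,0]
    - [0,0,-0.02,0]
    - [0,0,-0.05,0]
    - [0,0,-0.09,0]
    - [0,0,-0.14,0]
    - [0,0,-0.18,0]
    - [0,0,-0.18,0]
    - [0,0,-0.18,0]
  hand: 0.05

```text
clock: 17.88
position: [0.6753, 0.1639, 0.2945]
ee_rot: [2.221, 2.221, 0.001]
force: [-1.5, 0.0, -0.4]
width: 0.547
gripper_force: 0.0
```

```bash
python3 - <<'E'
from h import *
Q=cloud(('wrist',),1)
for lo,hi in((.064,.08),(.095,.13),(.13,.17)):
  for s,c,wh,a in blobs(Q,lo,hi,res=.0025,xr=(.6,.78),yr=(.1,.22)): print(lo,len(s),np.round(c,4),np.round(wh,3),round(a,1),s[:,2].max())
Q=cloud(('scene','side'),1)
for s,c,wh,a in blobs(Q,.015,.03,xr=(.3,.62),yr=(.2,.6)): print(len(s),np.round(c,4),np.round(wh,3),round(a,1))
# bowl extent
s=Q[(Q[:,2]>.03)&(Q[:,2]<.13)&(Q[:,0]>.25)&(Q[:,0]<.56)&(Q[:,1]>.46)&(Q[:,1]<.75)]
for lo in np.arange(.03,.13,.01):
    k=s[(s[:,2]>=lo)&(s[:,2]<lo+.01)]
    if len(k)>5: print(round(lo,2),len(k),k[:,:2].min(0).round(3),k[:,:2].max(0).round(3))
# rack
for n in ('side','scene'):
  for lo,hi in((.058,.08),(.008,.02)):
    for s,c,wh,a in blobs(cloud((n,)),lo,hi,xr=(.42,.7),yr=(-.42,.03),minn=300): print(n,lo,len(s),np.round(c,4),np.round(wh,3),round(a,1))
go(.43,.36,.35,90)
E
```

```text
0.064 4151 [0.7057 0.1653] [0.056 0.11 ] 89.8 0.07993116521273175
0.095 130 [0.6754 0.1696] [0.02  0.009] 2.4 0.12953177535305233
0.13 569 [0.6756 0.1646] [0.019 0.019] 62.3 0.16317838912012933
1049 [0.4323 0.4371] [0.065 0.194] 77.7
951 [0.4564 0.3149] [0.19  0.064] 1.9
41 [0.6003 0.4594] [0.011 0.045] 54.0
27 [0.6072 0.51  ] [0.025 0.004] 7.1
0.07 256 [0.322 0.548] [0.53 0.75]
0.08 5977 [0.311 0.547] [0.53 0.75]
0.09 532 [0.322 0.544] [0.51  0.744]
0.1 465 [0.375 0.614] [0.464 0.705]
0.11 520 [0.371 0.608] [0.468 0.708]
0.12 595 [0.365 0.607] [0.471 0.712]
side 0.058 3501 [ 0.6071 -0.2038] [0.368 0.121] 86.7
side 0.008 4491 [ 0.5609 -0.2015] [0.368 0.228] 86.8
scene 0.058 1251 [ 0.6048 -0.1985] [0.369 0.122] 86.2
scene 0.008 910 [ 0.473  -0.1879] [0.373 0.105] 78.3
pos [0.6749 0.1639 0.2929] psi -0.0 tilt [-0.0018 -0.0005] clock 18.02 j7 -0.15 -> row [ 0.196  -0.245  -0.0567 -1.5709]
```

Call:
jog_arm:
  moves:
    - [0.196,-0.245,-0.04,-1.571]
    - [0.196,-0.245,-0.04,-1.571]
    - [0.196,-0.245,-0.04,-1.571]
    - [0.196,-0.245,-0.04,-1.571]
    - [0.196,-0.245,-0.04,-1.571]
    - [0.196,-0.245,-0.04,-1.571]
    - [0.196,-0.245,-0.04,-1.571]
    - [0.196,-0.245,-0.04,-1.571]
    - [0.196,-0.245,-0.04,-1.571]
    - [0.196,-0.245,-0.04,-1.571]
    - [0.196,-0.245,-0.04,-1.571]
    - [0.196,-0.245,-0.04,-1.571]
  hand: 0.0918

```text
clock: 19.52
position: [0.4304, 0.36, 0.3338]
ee_rot: [-0.001, -3.141, 0.0]
force: [-0.9, -0.8, -0.0]
width: 0.999
gripper_force: 0.0
```

```bash
python3 - <<'E'
from h import *
Q=cloud(('wrist',),1); save('w3',load('wrist')['color'])
tray(Q,.4333+.02,.437-.004,-12.5)
x,y,th=tray(Q,.4764,.3166,1.4); t=np.radians(th)
go(x-.062*np.cos(t),y-.062*np.sin(t),.08,90+th)
for s,c,wh,a in blobs(Q,.015,.03,xr=(.3,.62),yr=(.1,.6)): print(len(s),np.round(c,4),np.round(wh,3),round(a,1))
E
```

```text
tray 0.4528 0.4326 th -12.48 size [0.1903 0.0562] 2130
tray 0.4757 0.3157 th 1.27 size [0.1898 0.0563] 2007
pos [0.4304 0.36   0.3338] psi 89.97 tilt [-0.0001 -0.0001] clock 19.57 j7 0.79 -> row [ 0.0166 -0.0457  0.2538 -0.0227]
2256 [0.4333 0.437 ] [0.056 0.19 ] 77.5
2086 [0.4557 0.3152] [0.19  0.056] 1.3
76 [0.5868 0.477 ] [0.005 0.031] 3.7
```

View pics/w3.png

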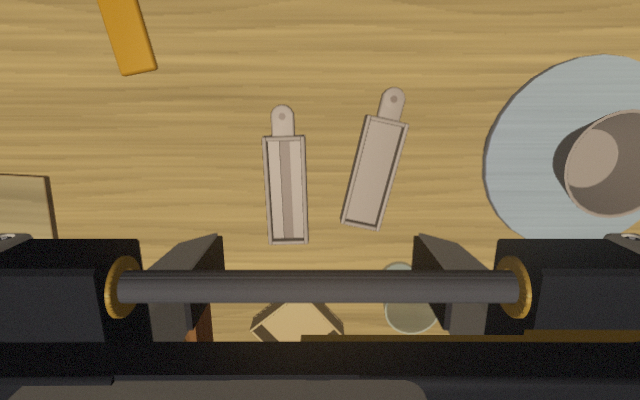

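Call:
jog_arm:
  moves:
    - [0.0166,-0.0457,0.03,-0.0227]
    - [0.0166,-0.0457,0.09,-0.0227]
    - [0.0166,-0.0457,0.15,-0.0227]
    - [0.0166,-0.0457,0.21,-0.0227]
    - [0.0166,-0.0457,0.25,-0.0227]
    - [0.0166,-0.0457,0.28,-0.0227]
    - [0.0166,-0.0457,0.3,-0.0227]
    - [0.0166,-0.0457,0.311,-0.0227]
    - [0.0166,-0.0457,0.317,-0.0227]
    - [0.0166,-0.0457,0.319,-0.0227]
    - [0.0166,-0.0457,0.319,-0.0227]
    - [0.0166,-0.0457,0.319,-0.0227]

```text
clock: 21.08
position: [0.4141, 0.3145, 0.0155]
ee_rot: [-0.036, 3.141, 0.001]
force: [0.4, 0.2, -0.6]
width: 0.999
gripper_force: 0.0
```

Call:
jog_arm:
  moves:
    - [0,0,0,0]
    - [0,0,0,0]
    - [0,0,0,0]
    - [0,0,0,0]
    - [0,0,0,0]
    - [0,0,0,0]
  hand: 0.0
  newtons: 40

```text
clock: 21.82
position: [0.4139, 0.3143, 0.0149]
ee_rot: [0.036, -3.141, -0.0]
force: [-0.3, 0.5, 1.2]
width: 0.605
gripper_force: 40.0
```

Call:
jog_arm:
  moves:
    - [0,0,-0.01,0]
    - [0,0,-0.03,0]
    - [0,0,-0.06,0]
    - [0,0,-0.1,0]
    - [0,0,-0.15,0]
    - [0,0,-0.19,0]
    - [0,0,-0.19,0]
    - [0,0,-0.19,0]

```text
clock: 22.82
position: [0.4132, 0.3137, 0.2043]
ee_rot: [0.036, -3.14, 0.001]
force: [-1.4, -0.8, -3.3]
width: 0.606
gripper_force: 40.0
```

```bash
python3 - <<'E'
from h import *
print(arm.observe()['force'])
go(.40,-.10,.23,86.5)
Q=cloud(('side',),1); im=load('side')['color']; save('s3',im[:300,150:550])
p=arm.observe()['position']
k=Q[(Q[:,2]>.12)&(Q[:,2]<.24)&(abs(Q[:,1]-p[1])<.035)&(Q[:,0]>p[0]+.03)&(Q[:,0]<p[0]+.16)]
print(len(k)); print('z vs x slope',np.polyfit(k[:,0]-p[0],k[:,2],1), p)
E
```

```text
[-1.37259592 -0.78182735 -3.29424773]
pos [0.4132 0.3137 0.2043] psi 91.3 tilt [-0.001  -0.0009] clock 22.82 j7 0.85 -> row [ 0.0226 -0.4133 -0.0254  0.0839]
501
z vs x slope [0.01709218 0.20246068] [0.41299377 0.31350607 0.20369971]
```

Call:
jog_arm:
  moves:
    - [0.003,-0.03,-0.01,0]
    - [0.006,-0.08,-0.025,0.02]
    - [0.009,-0.135,-0.025,0.04]
    - [0.012,-0.19,-0.025,0.06]
    - [0.015,-0.245,-0.025,0.084]
    - [0.018,-0.295,-0.025,0.084]
    - [0.02,-0.34,-0.025,0.084]
    - [0.0226,-0.38,-0.025,0.084]
    - [0.0226,-0.405,-0.025,0.084]
    - [0.0226,-0.4133,-0.025,0.084]
    - [0.0226,-0.4133,-0.025,0.084]
    - [0.0226,-0.4133,-0.025,0.084]

```text
clock: 24.38
position: [0.4006, -0.0982, 0.2295]
ee_rot: [-0.093, -3.139, -0.0]
force: [0.7, 0.4, -3.2]
width: 0.608
gripper_force: 40.0
```

```bash
python3 - <<'E'
from h import *
Q=cloud(('wrist',),1); im=load('wrist')['color']; save('w4',im)
for lo,hi in((.055,.08),(.006,.02)):
    for s,c,wh,a in blobs(Q,lo,hi,xr=(.3,.8),yr=(-.5,.1),minn=200): print(lo,len(s),np.round(c,4),np.round(wh,3),round(a,1),np.median(s[:,2]))
# apron front edge line and board front edge line, per y bin
for lo,hi in((.055,.08),(.006,.02)):
    s=Q[(Q[:,2]>lo)&(Q[:,2]<hi)&(Q[:,0]<.7)&(Q[:,0]>.35)&(Q[:,1]<.02)&(Q[:,1]>-.42)]
    L=[]
    for y in np.arange(-.38,0,.02):
        k=s[(abs(s[:,1]-y)<.01)]
        if len(k)>5: L.append((y,np.percentile(k[:,0],1)))
    print(np.round(L,4).tolist())
go(.40,-.10,.23,86.5)
E
```

```text
0.006 4467 [ 0.463  -0.2595] [0.236 0.042] 86.8 0.011577330569738087
0.006 578 [ 0.4655 -0.0386] [0.051 0.022] 84.9 0.011558647456688498
0.006 203 [ 0.5654 -0.1878] [0.013 0.031] 82.3 0.0115981823436343
[[-0.38, 0.5348], [-0.36, 0.5356], [-0.18, 0.5466], [-0.04, 0.5548], [-0.02, 0.5554]]
[[-0.38, 0.436], [-0.36, 0.4365], [-0.34, 0.4376], [-0.32, 0.4387], [-0.3, 0.4398], [-0.28, 0.441], [-0.26, 0.4423], [-0.24, 0.4434], [-0.22, 0.4447], [-0.2, 0.4458], [-0.18, 0.447], [-0.16, 0.448], [-0.14, 0.4485], [-0.06, 0.4533], [-0.04, 0.4549], [-0.02, 0.456]]
pos [ 0.4007 -0.0983  0.2297] psi 86.6 tilt [-0.0006  0.0003] clock 24.43 j7 1.67 -> row [ 0.0006 -0.0018 -0.0003  0.0017]
```

View pics/w4.png

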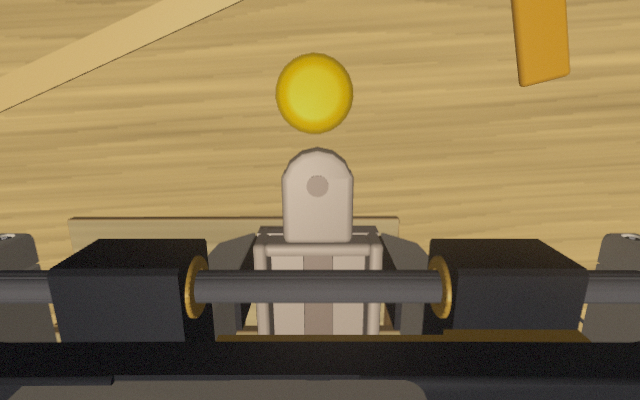

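```bash
python3 - <<'E'
from h import *
go(.4114,-.0603,.10,86.8)
E
```

```text
pos [ 0.4007 -0.0983  0.2297] psi 86.6 tilt [-0.0006  0.0003] clock 24.43 j7 1.67 -> row [-0.0085  0.0385  0.1297 -0.0035]
```

Call:
jog_arm:
  moves:
    - [0.002,0.0385,0.02,-0.0035]
    - [0.002,0.0385,0.06,-0.0035]
    - [0.002,0.0385,0.1,-0.0035]
    - [0.002,0.0385,0.14,-0.0035]
    - [0.002,0.0385,0.17,-0.0035]
    - [0.002,0.0385,0.19,-0.0035]
    - [0.002,0.0385,0.197,-0.0035]
    - [0.002,0.0385,0.197,-0.0035]
    - [0.002,0.0385,0.197,-0.0035]

```text
clock: 25.55
position: [0.4017, -0.0607, 0.0336]
ee_rot: [0.09, 3.139, 0.0]
force: [-0.4, -0.1, -2.1]
width: 0.604
gripper_force: 40.0
```

```bash
python3 - <<'E'
from h import *
go(.5265,-.0667,.0305,86.8)
Q=cloud(('side',),1)
s=Q[(Q[:,0]>.3)&(Q[:,0]<.56)&(abs(Q[:,1]+.06)<.05)&(Q[:,2]>.005)&(Q[:,2]<.05)]
im=load('side')['color']; save('s4',cv2.resize(im[200:330,240:420],None,fx=4,fy=4))
E
```

```text
pos [ 0.4017 -0.0607  0.0336] psi 86.71 tilt [0.0014 0.0002] clock 25.55 j7 1.78 -> row [-0.1249  0.0012  0.0033 -0.0015]
```

View pics/s4.png

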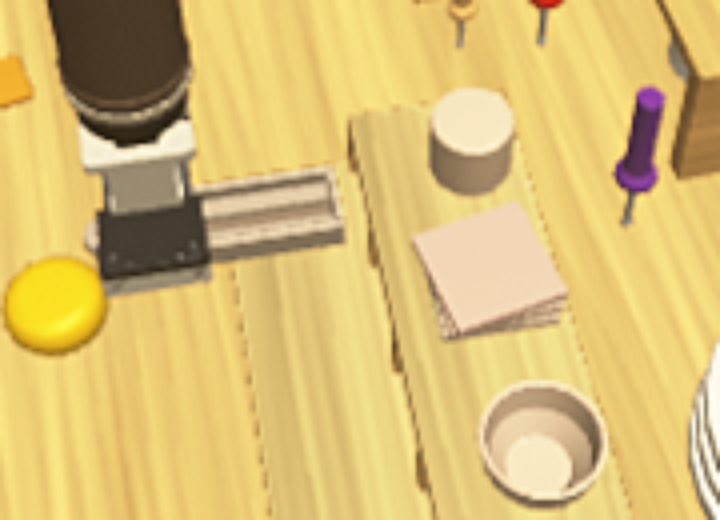

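Call:
jog_arm:
  moves:
    - [-0.008,0.0012,0.003,-0.0015]
    - [-0.02,0.0012,0.003,-0.0015]
    - [-0.033,0.0012,0.003,-0.0015]
    - [-0.046,0.0012,0.003,-0.0015]
    - [-0.059,0.0012,0.003,-0.0015]
    - [-0.072,0.0012,0.003,-0.0015]
    - [-0.085,0.0012,0.003,-0.0015]
    - [-0.098,0.0012,0.003,-0.0015]
    - [-0.11,0.0012,0.003,-0.0015]
    - [-0.12,0.0012,0.003,-0.0015]
    - [-0.125,0.0012,0.004,-0.0015]
    - [-0.125,0.0012,0.005,-0.0015]
    - [-0.125,0.0012,0.0055,-0.0015]

```text
clock: 27.22
position: [0.5254, -0.0669, 0.0272]
ee_rot: [-0.088, -3.14, -0.0]
force: [0.1, 0.1, -2.2]
width: 0.603
gripper_force: 40.0
```

Call:
jog_arm:
  moves:
    - [0,0,0,0]
    - [0,0,0,0]
    - [0,0,0,0]
    - [0,0,0,0]
    - [0,0,-0.02,0]
    - [0,0,-0.06,0]
    - [0.02,0,-0.08,0]
    - [0.06,0,-0.08,0]
    - [0.09,0,-0.08,0]
    - [0.095,0,-0.08,0]
    - [0.095,0,-0.08,0]
    - [0.095,0,-0.08,0]
  hand: 0.0918

```text
clock: 28.72
position: [0.4323, -0.0616, 0.1076]
ee_rot: [0.088, 3.139, -0.0]
force: [0.0, 0.6, -0.2]
width: 1.002
gripper_force: 0.0
```

Call:
jog_arm:
  moves:
    - [0,0,0,0]
    - [0,0,0,0]
    - [0,0,0,0]
    - [0,0,0,0]
    - [0,0,0,0]
    - [0,0,0.03,0]
    - [0,0,0.06,0]
    - [0,0,0.075,0]
    - [0,0,0.08,0]
    - [0,0,0.08,0]
    - [0,0,0.08,0]
  hand: 0.0
  newtons: 10

```text
clock: 30.1
position: [0.4315, -0.0616, 0.028]
ee_rot: [0.088, 3.139, 0.0]
force: [-0.2, -0.3, 0.9]
width: 0.004
gripper_force: 0.0
```

```bash
python3 - <<'E'
from h import *
o=np.array([.5609,-.2008]); ex=np.array([.9985,-.0555]); ey=np.array([.0555,.9985])
p=arm.observe()['position'][:2]-o; print('TCP rack',p@ex,p@ey,arm.observe()['width'])
Q=cloud(('side','scene'),1); r=Q[:,:2]-o; x=r@ex; y=r@ey
m=(x>-.12)&(x<-.02)&(abs(y-.132)<.045)&(Q[:,2]>.025)&(Q[:,2]<.04)
k=np.c_[x,y][m]; print(len(k),np.percentile(k[:,0],[1,3]),np.percentile(k[:,1],[2,98]))
go(*(o-.095*ex+.132*ey),.028,86.8)
E
```

```text
TCP rack -0.13688960445706352 0.13185712746487355 0.003939642611357417
374 [-0.09461685 -0.09195568] [0.10330812 0.16131591]
pos [ 0.4315 -0.0615  0.028 ] psi 86.79 tilt [0.0011 0.0001] clock 30.2 j7 1.78 -> row [-0.0419  0.0001  0.     -0.0002]
```

Call:
jog_arm:
  moves:
    - [-0.01,0,0,0]
    - [-0.02,0,0,0]
    - [-0.025,0,0,0]
    - [-0.029,0,0,0]
    - [-0.033,0,0,0]
    - [-0.036,0,0,0]
    - [-0.038,0,0,0]
    - [-0.04,0,0,0]
    - [-0.041,0,0,0]
    - [-0.042,0,0,0]
    - [-0.042,0,0,0]

```text
clock: 31.58
position: [0.4731, -0.0639, 0.0274]
ee_rot: [0.088, 3.14, -0.0]
force: [-1.2, 0.9, -0.6]
width: 0.004
gripper_force: 0.6
```

```bash
cat >> h.py <<'E'
O=np.array([.5609,-.2008]); EX=np.array([.9985,-.0555]); EY=np.array([.0555,.9985])
def inrack(ry):
    o=arm.observe(); p=o['position'][:2]-O; print('TCP rack',(p@EX).round(4),(p@EY).round(4),o['force'].round(1))
    for n in ('side','scene'):
        Q=cloud((n,),1); r=Q[:,:2]-O; x=r@EX; y=r@EY
        m=(x>-.12)&(x<-.02)&(abs(y-ry)<.036)&(Q[:,2]>.025)&(Q[:,2]<.04); k=np.c_[x,y][m]
        if len(k): print(n,len(k),np.percentile(k[:,0],[0,1,3]).round(4),np.percentile(k[:,1],[2,98]).round(4))
E
python3 -c "
from h import *
inrack(.132)"
```

```text
TCP rack -0.0953 0.1319 [-1.2  0.9 -0.6]
side 106 [-0.0578 -0.0571 -0.0547] [0.1022 0.1572]
scene 142 [-0.1069 -0.105  -0.1015] [0.1087 0.1623]
```

Keep pushing in small steps until the strip pushes back.

Call:
jog_arm:
  moves:
    - [-0.0015,0,0,0]
    - [-0.003,0,0,0]
    - [-0.004,0,0,0]
    - [-0.004,0,0,0]

```text
clock: 32.17
position: [0.4773, -0.0641, 0.0274]
ee_rot: [0.088, 3.14, 0.0]
force: [-1.6, -0.0, -0.0]
width: 0.005
gripper_force: 0.4
```

Call:
jog_arm:
  moves:
    - [-0.001,0,0,0]
    - [-0.002,0,0,0]
    - [-0.003,0,0,0]
    - [-0.003,0,0,0]

```text
clock: 32.67
position: [0.4804, -0.0643, 0.0274]
ee_rot: [0.088, 3.14, -0.0]
force: [-0.8, 0.0, -1.2]
width: 0.005
gripper_force: 0.4
```

Call:
jog_arm:
  moves:
    - [-0.001,0,0,0]
    - [-0.002,0,0,0]
    - [-0.003,0,0,0]
    - [-0.003,0,0,0]

```text
clock: 33.17
position: [0.4815, -0.0644, 0.0272]
ee_rot: [-0.088, -3.138, -0.0]
force: [-6.9, -0.4, 4.7]
width: 0.003
gripper_force: 3.4
```

```bash
python3 -c "
from h import *
inrack(.132)
im=load('side')['color']; save('s5',cv2.resize(im[200:330,240:420],None,fx=4,fy=4))"
```

```text
TCP rack -0.0869 0.1318 [-6.9 -0.4  4.7]
side 87 [-0.0482 -0.048  -0.0463] [0.1025 0.1581]
scene 125 [-0.0997 -0.0971 -0.0935] [0.116  0.1617]
```

View pics/s5.png

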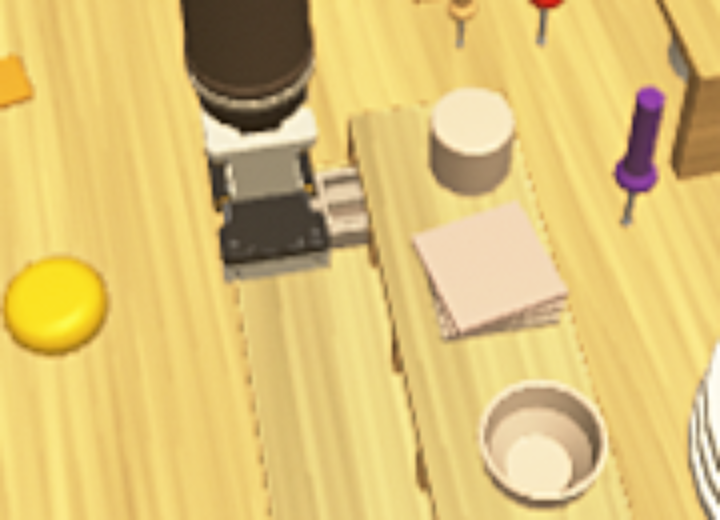

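Call:
jog_arm:
  moves:
    - [0.01,0,0,0]
    - [0.025,0,0,0]
    - [0.03,0,-0.03,0]
    - [0.03,0,-0.08,0]
    - [0.03,0,-0.13,0]
    - [0.03,0,-0.18,0]
    - [0.03,0,-0.23,0]
    - [0.03,0,-0.25,0]
    - [0.03,0,-0.25,0]
    - [0.03,0,-0.25,0]

```text
clock: 34.52
position: [0.4522, -0.0627, 0.2763]
ee_rot: [-0.088, -3.139, -0.0]
force: [0.7, 0.3, 0.7]
width: 0.004
gripper_force: 0.0
```

```bash
python3 -c "
from h import *
inrack(.132)
go(.45,.33,.33,80)
Q=cloud(('wrist',),1); r=Q[:,:2]-O; x=r@EX;y=r@EY
m=(abs(y-.132)<.036)&(x<0)&(x>-.12)&(Q[:,2]>.022)&(Q[:,2]<.045); k=np.c_[x,y,Q[:,2]][m]; print('wrist',len(k),k.min(0) if len(k) else 0,k.max(0) if len(k) else 0)
Q=cloud(('scene','side'))
for s,c,wh,a in blobs(Q,.015,.03,xr=(.3,.62),yr=(.1,.6)): print(len(s),np.round(c,4),np.round(wh,3),round(a,1))
"
```

```text
TCP rack -0.1162 0.1319 [0.7 0.3 0.7]
side 207 [-0.0822 -0.0814 -0.0794] [0.103  0.1569]
scene 109 [-0.0874 -0.0842 -0.0839] [0.1145 0.1623]
pos [ 0.4522 -0.0627  0.2761] psi 86.78 tilt [-0.0022 -0.0001] clock 34.62 j7 1.6 -> row [ 0.0244  0.392  -0.0539  0.1184]
wrist 1204 [-0.08556768  0.10304686  0.02206735] [-0.03171332  0.15884038  0.03843287]
836 [0.4314 0.4364] [0.064 0.191] 78.5
45 [0.598  0.4632] [0.014 0.049] 42.8
28 [0.6066 0.5097] [0.025 0.004] 8.7
```

Call:
jog_arm:
  moves:
    - [0.002,0.04,-0.03,0.02]
    - [0.005,0.09,-0.05,0.04]
    - [0.009,0.15,-0.054,0.06]
    - [0.012,0.21,-0.054,0.08]
    - [0.016,0.27,-0.054,0.1]
    - [0.02,0.33,-0.054,0.118]
    - [0.0244,0.37,-0.054,0.118]
    - [0.0244,0.392,-0.054,0.118]
    - [0.0244,0.392,-0.054,0.118]
    - [0.0244,0.392,-0.054,0.118]
    - [0.0244,0.392,-0.054,0.118]
  hand: 0.0918

```text
clock: 36.05
position: [0.4513, 0.3283, 0.3317]
ee_rot: [0.277, 3.129, -0.0]
force: [-0.3, 0.4, 0.9]
width: 0.999
gripper_force: 0.0
```

```bash
python3 - <<'E'
from h import *
Q=cloud(('wrist',),1)
x,y,th=tray(Q,.4528,.4326,-12.5); t=np.radians(th); e=np.array([np.cos(t),np.sin(t)]); n=np.array([-e[1],e[0]])
c=np.array([x,y])+.04*e-.013*n; print(c); go(*c,.0145,90+th)
k=Q[(Q[:,2]>.06)&(Q[:,2]<.1)&(Q[:,0]>.3)&(Q[:,0]<.56)&(Q[:,1]>.47)&(Q[:,1]<.8)]; 
for xx in np.arange(.33,.55,.02):
    b=k[abs(k[:,0]-xx)<.01]
    if len(b)>3: print(round(xx,2),np.percentile(b[:,1],1).round(4))
E
```

```text
tray 0.4522 0.4328 th -12.48 size [0.1897 0.0564] 2317
[0.48839452 0.41144791]
pos [0.4512 0.3285 0.3317] psi 79.9 tilt [ 0.0004 -0.0001] clock 36.1 j7 0.7 -> row [-0.022   0.0881  0.3172  0.0416]
0.33 0.5871
0.35 0.5709
0.37 0.5595
0.39 0.5527
0.41 0.5504
0.43 0.5503
0.45 0.5531
0.47 0.5595
0.49 0.5711
0.51 0.5894
0.53 0.6209
```

```bash
python3 - <<'E'
from h import *
t=np.radians(-12.48); e=np.array([np.cos(t),np.sin(t)]); n=np.array([-e[1],e[0]])
go(*(np.array([.4522,.4328])-.062*e-.008*n),.0145,77.5)
E
```

```text
pos [0.4512 0.3285 0.3317] psi 79.9 tilt [ 0.0004 -0.0001] clock 36.1 j7 0.7 -> row [0.0797 0.0974 0.3172 0.0419]
```

Call:
jog_arm:
  moves:
    - [0.04,0.05,0.02,0.0419]
    - [0.0797,0.0974,0.05,0.0419]
    - [0.0797,0.0974,0.1,0.0419]
    - [0.0797,0.0974,0.16,0.0419]
    - [0.0797,0.0974,0.21,0.0419]
    - [0.0797,0.0974,0.25,0.0419]
    - [0.0797,0.0974,0.28,0.0419]
    - [0.0797,0.0974,0.3,0.0419]
    - [0.0797,0.0974,0.311,0.0419]
    - [0.0797,0.0974,0.317,0.0419]
    - [0.0797,0.0974,0.317,0.0419]
    - [0.0797,0.0974,0.317,0.0419]

```text
clock: 37.6
position: [0.3894, 0.4401, 0.0152]
ee_rot: [0.339, 3.123, 0.002]
force: [0.0, -0.4, 0.0]
width: 0.998
gripper_force: 0.0
```

Call:
jog_arm:
  moves:
    - [0,0,0,0]
    - [0,0,0,0]
    - [0,0,0,0]
    - [0,0,0,0]
    - [0,0,0,0]
    - [0,0,0,0]
    - [0,0,0,0]
  hand: 0.0
  newtons: 40

```text
clock: 38.48
position: [0.3891, 0.4402, 0.0146]
ee_rot: [0.338, 3.123, 0.001]
force: [-0.8, 2.8, 2.3]
width: 0.612
gripper_force: 39.8
```

Call:
jog_arm:
  moves:
    - [0,0,-0.01,0]
    - [0,0,-0.03,0]
    - [0,0,-0.06,0]
    - [0,0,-0.1,0]
    - [0,0,-0.15,0]
    - [0,0,-0.2,0]
    - [0,0,-0.2,0]
    - [0,0,-0.2,0]

```text
clock: 39.48
position: [0.3886, 0.4387, 0.2137]
ee_rot: [-0.339, -3.122, 0.003]
force: [0.1, 0.5, -2.6]
width: 0.612
gripper_force: 39.7
```

```bash
python3 - <<'E'
from h import *
go(*(O-.165*EX+.044*EY),.22,86.8)
p=arm.observe()['position']
Q=cloud(('side','scene'),1)
s=Q[(Q[:,2]>p[2]-.03)&(Q[:,2]<p[2]+.02)&(Q[:,0]>p[0]+.04)&(Q[:,0]<p[0]+.2)&(abs(Q[:,1]-p[1])<.08)]
(c,wh,a)=cv2.minAreaRect(s[:,:2].astype(np.float32)); print(len(s),np.array(c)-p[:2],wh,a,'xmax',s[:,0].max()-p[0]); print(np.polyfit(s[:,0]-p[0],s[:,2]-p[2],1))
E
```

```text
pos [0.3886 0.4387 0.2137] psi 77.6 tilt [-0.0009 -0.0015] clock 39.48 j7 0.43 -> row [-0.1357 -0.5706 -0.0054 -0.1606]
1481 [ 0.08723359 -0.01557627] (0.06456910818815231, 0.10582095384597778) 80.5372314453125 xmax 0.14377721030173451
[-0.00251669 -0.00105894]
```

Call:
jog_arm:
  moves:
    - [-0.008,-0.03,-0.006,0]
    - [-0.02,-0.08,-0.006,0]
    - [-0.032,-0.135,-0.006,-0.02]
    - [-0.045,-0.19,-0.006,-0.04]
    - [-0.058,-0.245,-0.006,-0.07]
    - [-0.071,-0.3,-0.006,-0.1]
    - [-0.084,-0.355,-0.006,-0.13]
    - [-0.097,-0.41,-0.006,-0.16]
    - [-0.11,-0.465,-0.006,-0.16]
    - [-0.122,-0.515,-0.006,-0.16]
    - [-0.131,-0.55,-0.006,-0.16]
    - [-0.1357,-0.5706,-0.006,-0.16]
    - [-0.1357,-0.5706,-0.006,-0.16]
    - [-0.1357,-0.5706,-0.006,-0.16]
    - [-0.1357,-0.5706,-0.006,-0.16]

```text
clock: 41.45
position: [0.3991, -0.1457, 0.2201]
ee_rot: [-0.085, -3.14, -0.001]
force: [-0.2, -0.5, -2.2]
width: 0.611
gripper_force: 39.7
```

```bash
python3 - <<'E'
from h import *
go(*(O-.165*EX+.044*EY),.032,86.8)
Q=cloud(('wrist',),1); p=arm.observe()['position']
s=Q[(Q[:,2]>p[2]-.04)&(Q[:,2]<p[2]+.03)&(Q[:,0]>p[0]-.1)&(Q[:,0]<p[0]-.0)&(abs(Q[:,1]-p[1])<.03)]
r=s[:,:2]-p[:2]; a=r@EX; b=r@EY; 
k=a<-.025
print('handle end rel TCP',np.percentile(a,[0,1]), 'lat', [(x0,np.percentile(b[abs(a-x0)<.004],[3,97]).round(4)) for x0 in (-.045,-.035,-.025) if (abs(a-x0)<.004).sum()>5])
E
```

```text
pos [ 0.3991 -0.1457  0.2201] psi 86.88 tilt [-0.0008  0.0004] clock 41.45 j7 1.82 -> row [ 0.0003 -0.0021  0.1881  0.0014]
handle end rel TCP [-0.05014202 -0.04900452] lat [(-0.045, array([-0.0135,  0.0089])), (-0.035, array([-0.0162,  0.0115])), (-0.025, array([-0.0157,  0.012 ]))]
```

Call:
jog_arm:
  moves:
    - [-0.004,0,0.03,0.001]
    - [-0.004,0,0.07,0.001]
    - [-0.004,0,0.11,0.001]
    - [-0.004,0,0.145,0.001]
    - [-0.004,0,0.17,0.001]
    - [-0.004,0,0.183,0.001]
    - [-0.004,0,0.188,0.001]
    - [-0.004,0,0.188,0.001]
    - [-0.004,0,0.188,0.001]

```text
clock: 42.62
position: [0.4039, -0.147, 0.0331]
ee_rot: [0.089, 3.139, -0.0]
force: [0.4, -0.2, -2.2]
width: 0.615
gripper_force: 39.7
```

```bash
python3 - <<'E'
from h import *
o=arm.observe(); p=o['position'][:2]-O; print(p@EX,p@EY,o['position'][2],o['force'])
go(*(O-.045*EX+.046*EY),.031,86.8)
E
```

```text
-0.15975096391462773 0.04501797326127888 0.033134731288300426 [ 0.36780425 -0.19502259 -2.20167297]
pos [ 0.4039 -0.147   0.0331] psi 86.74 tilt [ 0.0015 -0.0001] clock 42.62 j7 2.05 -> row [-0.1147  0.0011  0.0023 -0.0011]
```

Call:
jog_arm:
  moves:
    - [-0.008,0.001,0.002,-0.001]
    - [-0.02,0.001,0.002,-0.001]
    - [-0.033,0.001,0.002,-0.001]
    - [-0.046,0.001,0.002,-0.001]
    - [-0.059,0.001,0.002,-0.001]
    - [-0.072,0.001,0.002,-0.001]
    - [-0.085,0.001,0.002,-0.001]
    - [-0.098,0.001,0.002,-0.001]
    - [-0.108,0.001,0.002,-0.001]
    - [-0.1145,0.001,0.003,-0.001]
    - [-0.1145,0.001,0.004,-0.001]
    - [-0.1145,0.001,0.005,-0.001]

```text
clock: 44.12
position: [0.5172, -0.1525, 0.0273]
ee_rot: [-0.089, -3.14, -0.0]
force: [-0.1, 0.5, -2.2]
width: 0.611
gripper_force: 39.7
```

Call:
jog_arm:
  moves:
    - [0,0,0,0]
    - [0,0,0,0]
    - [0,0,0,0]
    - [0,0,0,0]
    - [0,0,-0.02,0]
    - [0,0,-0.06,0]
    - [0.02,0,-0.08,0]
    - [0.06,0,-0.08,0]
    - [0.085,0,-0.08,0]
    - [0.087,0,-0.08,0]
    - [0.087,0,-0.08,0]
    - [0.087,0,-0.08,0]
  hand: 0.0918

```text
clock: 45.62
position: [0.432, -0.1477, 0.1075]
ee_rot: [0.087, 3.14, -0.001]
force: [0.6, 0.6, -0.3]
width: 1.002
gripper_force: 0.0
```

```bash
python3 - <<'E'
from h import *
inrack(.044)
go(*(O-.13*EX+.044*EY),.028,86.8)
E
```

```text
TCP rack -0.1317 0.0459 [ 0.6  0.6 -0.3]
side 260 [-0.0925 -0.0897 -0.0859] [0.0175 0.0716]
scene 105 [-0.0969 -0.0961 -0.0944] [0.0218 0.075 ]
pos [ 0.4316 -0.1476  0.1074] psi 86.81 tilt [ 0.0003 -0.0003] clock 45.73 j7 1.95 -> row [-0.0021 -0.0019  0.0794  0.0002]
```

Call:
jog_arm:
  moves:
    - [0,-0.0015,0,0]
    - [0,-0.0015,0,0]
    - [0,-0.0015,0,0]
    - [0,-0.0015,0,0]
    - [0,-0.0015,0,0]
    - [0,-0.0015,0.03,0]
    - [0,-0.0015,0.06,0]
    - [0,-0.0015,0.075,0]
    - [0,-0.0015,0.0795,0]
    - [0,-0.0015,0.0795,0]
  hand: 0.0
  newtons: 10

```text
clock: 46.98
position: [0.431, -0.1492, 0.0282]
ee_rot: [0.088, 3.14, -0.0]
force: [-0.0, -0.2, 0.4]
width: 0.008
gripper_force: 0.0
```

Call:
jog_arm:
  moves:
    - [-0.01,0,0,0]
    - [-0.018,0,0,0]
    - [-0.024,0,0,0]
    - [-0.028,0,0,0]
    - [-0.032,0,0,0]
    - [-0.035,0,0,0]
    - [-0.038,0,0,0]
    - [-0.04,0,0,0]
    - [-0.042,0,0,0]
    - [-0.043,0,0,0]
    - [-0.043,0,0,0]

```text
clock: 48.35
position: [0.4739, -0.1515, 0.028]
ee_rot: [0.088, 3.14, -0.0]
force: [-0.0, 0.0, -0.1]
width: 0.005
gripper_force: 0.1
```

Call:
jog_arm:
  moves:
    - [-0.001,0,0,0]
    - [-0.002,0,0,0]
    - [-0.002,0,0,0]

```text
clock: 48.72
position: [0.4749, -0.1515, 0.0278]
ee_rot: [-0.088, -3.139, -0.001]
force: [-4.2, 0.9, 2.9]
width: 0.006
gripper_force: 2.3
```

Call:
jog_arm:
  moves:
    - [-0.001,0,0,0]
    - [-0.0015,0,0,0]
    - [-0.0015,0,0,0]

```text
clock: 49.1
position: [0.475, -0.1515, 0.0276]
ee_rot: [-0.089, -3.137, -0.001]
force: [-8.9, 0.5, 7.1]
width: 0.007
gripper_force: 4.3
```

Call:
jog_arm:
  moves:
    - [0.01,0,0,0]
    - [0.025,0,0,0]
    - [0.03,0,-0.03,0]
    - [0.03,0,-0.08,0]
    - [0.03,0,-0.13,0]
    - [0.03,0,-0.18,0]
    - [0.03,0,-0.23,0]
    - [0.03,0,-0.26,0]
    - [0.03,0,-0.26,0]
    - [0.03,0,-0.26,0]

```text
clock: 50.35
position: [0.4465, -0.1498, 0.2871]
ee_rot: [-0.088, -3.14, -0.001]
force: [0.8, 0.1, -0.2]
width: 0.007
gripper_force: 0.0
```

```bash
python3 - <<'E'
from h import *
inrack(.044); inrack(.132)
Q=cloud(('wrist',),1); r=Q[:,:2]-O; x=r@EX;y=r@EY
for ry in (.044,.132):
    m=(abs(y-ry)<.036)&(x<-.02)&(x>-.12)&(Q[:,2]>.022)&(Q[:,2]<.045); k=np.c_[x,y,Q[:,2]][m]; print('wrist',ry,len(k),k.min(0),k.max(0))
Q=cloud(('scene','side'))
for s,c,wh,a in blobs(Q,.015,.03,xr=(.3,.62),yr=(.1,.6)): print(len(s),np.round(c,4),np.round(wh,3),round(a,1))
for s,c,wh,a in blobs(Q,.09,.17,xr=(.62,.78),yr=(.04,.22)): print('tool',len(s),np.round(c,4),s[:,2].max())
a=load('side')['color'][110:350,170:470]; save('end',cv2.resize(a,None,fx=2.5,fy=2.5))
E
```

```text
TCP rack -0.1171 0.0446 [ 0.8  0.1 -0.2]
side 239 [-0.0833 -0.0825 -0.0801] [0.0174 0.0712]
scene 75 [-0.0873 -0.0872 -0.085 ] [0.0289 0.0746]
TCP rack -0.1172 0.0446 [ 0.2 -0.7 -0.9]
side 206 [-0.0835 -0.0828 -0.0804] [0.1059 0.1617]
scene 112 [-0.0865 -0.0851 -0.0816] [0.1225 0.1669]
wrist 0.044 1183 [-0.08665276  0.01641219  0.02202256] [-0.02905343  0.07223377  0.03743709]
wrist 0.132 1279 [-0.08622138  0.10685209  0.02200805] [-0.02494583  0.16314758  0.03717471]
48 [0.5992 0.4594] [0.012 0.044] 53.3
27 [0.6074 0.51  ] [0.024 0.004] 5.4
tool 105 [0.6739 0.0832] 0.12040446959454831
tool 325 [0.6754 0.1639] 0.1651478330314382
tool 289 [0.7391 0.0686] 0.15975030268344748
```

View pics/end.png

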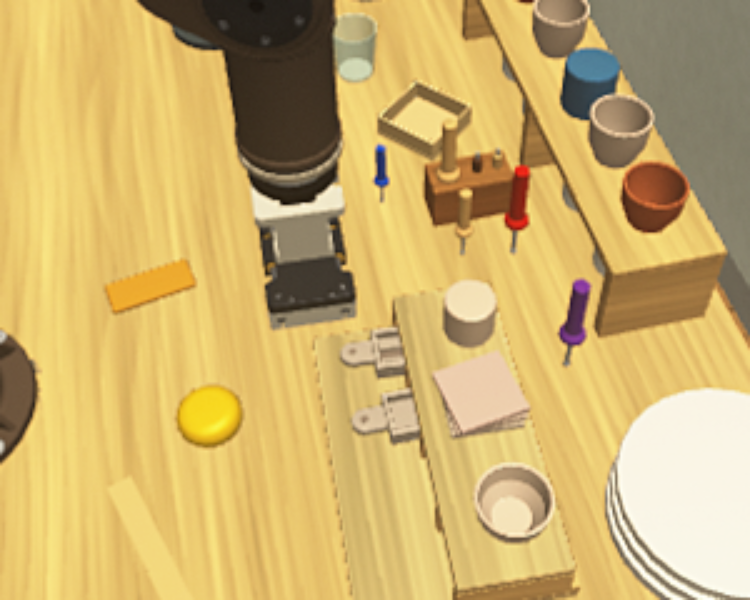

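The picture shows both trays home, handles at (365,352) and (385,418), and the tool upright in its block at (449,150). All checks pass, so I'm handing the job in.

```bash
python3 -c "
from cell import arm
print(arm.sign_off())"
```

```text
the job is handed in; nothing more can be done
None
```

I ran the seam, hung the tool upright in its hole, slid both trays found on the bench fully home in bays 2 and 3, and handed the job in at about 50 s; no verdict came back.

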